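# Ready the spray table for a wooden arch

## Task

Get the downdraft spray table ready for varnishing: hang the plain wooden arch over the steel bar, upright and square to the bar, about the middle of it, setting it on gently. Set the fan slider so that its white line is level with the green memory tab. Leave the other things on the bench where they are.

Things in the scene. Friction and masses are not known exactly. Their poses are not given: they have to be found in the camera images.
- station: Downdraft spray table: fixed grey steel box 360 x 360 x 70 mm high; origin at the centre of its underside on the bench, z up, turned up to 0.2 rad. A control strip (top at 70 mm) fills the 100 mm along its -x edge, the robot's side; behind it a grille at 64 mm height between rims at 70 mm. Only the bar, its posts, the slider grip and the tab rise higher. A duct pipe leaves its -y side.
- bar: Round steel hanging bar, 14 mm in diameter, fixed level over the grille; origin on its axis at mid-length, 190 mm above the bench and 126 mm above the grille; it runs along its y axis, z up. Posts 16 x 12 mm, centred 166 mm to either side of the origin, hold it; they end 8 mm above the bar's axis. 320 mm of bar are clear between them.
- arch: Loose plain wooden arch (upside-down U), 0.2-0.3 kg, 140 wide, 120 feet to crown, 56 deep, wall 20 thick (mm); round top of outer radius 70 on straight legs 50 long. Starts lying on an open face. x: feet (-60) to crown (+60); y: leg to leg (centres +-60); z: depth. Origin: mid-outline, on the face it first lies on (faces z = 0, +56). Stands on its feet; rights itself from leans under 18 deg.
- arch_crown (a point): Point on the arch's inside under the crown, in the middle of the depth (x = +40, y = 0, z = +28 mm in the arch's axes): it comes to lie on top of the bar when the arch hangs. Wood goes on 20 mm beyond it to the outer crown.
- fan (a joint): Fan slider position in m: 0 at the -y end of its slot, 0.12 at the +y end (along the station's y). It stays where it is left; 2 to 4 N move it.
- fan_grip (a point): Centre of the slider's black grip, 20 mm above the control strip (90 mm above the bench): a bar 56 mm (x, across the slot) x 22 mm (y, along the slot) x 24 mm high, top 32 mm above the strip, with a white line across the middle of its top. Axes as the station's; it moves along y.
- tab: Green memory tab, 24 mm (x) x 12 mm (y, along the slot), up to 7 mm high, fixed on the white scale beside the slot on the robot's side, out of the slider's way; origin at its middle, underside. Axes as the station's. The slider is set when its middle is at the same place along the station's y as this origin.
- blue_arch: Bystander: smaller, blue painted arch standing upright on its feet, 106 mm wide, 83 mm high, 56 mm deep, origin on the bench below its middle.
- spray_can: Bystander: blue and white spray can with white cap, 64 mm in diameter, 186 mm high, standing; origin at the underside.
- jar: Bystander: glass jar with steel lid, 72 mm in diameter, 85 mm high, standing; origin at the underside.
- brush: Bystander: paint brush 180 mm long, lying on the bench; origin under its middle.

How it is judged:
By the outcome, as a careful person would: the job done as asked, in the order asked, and still so for the second after the job is handed in, with the robot touching nothing.
It also fails if it takes over 72 s, if anything falls off the work surface, if the arm or the gripper's body presses on something with over 40 N, if the wrist force passes 120 N, or if a joint passes its speed limit or range.

## Robot

A 6-joint arm with a two-finger parallel gripper is mounted at the origin on the work surface. World frame = base frame: x ahead of the robot, y to its left, z up, the work surface at z = 0. Lengths are in m, angles in rad, forces in N, time in s.
With the tool pointing down it reaches from about 0.2 to 0.875 m from the base axis. Payload 3.4 kg.
Tool frame: the origin (TCP) lies midway between the tips of the shut fingers; the grasp point (between the pads) lies 19 mm behind it; y points along the fingers, z is the direction in which the jaws open and shut, and the axes are right-handed (so a half turn about y gives the same grasp; the last joint's range is limited). The gripper opens to 94 mm and grips with 3 to 60 N. Pads are 16 mm wide; open, the fingers measure 119 mm over their backs; the gripper's body (75 mm by 177 mm) begins 78 mm behind the grasp point.
Start: joints at [-1.445, 0.276, 1.505, -0, 1.361, -0.121], TCP at [0.14, -0.558, 0.205] pointing down, gripper open.
Joint ranges: [-2.89, 2.89], [-0.75, 2.08], [0.22, 2.7], [-1.18, 4.32], [0.11, 2.71], [-2.7, 2.7]. Speed limits (rad/s): [2.57, 2.57, 3.14, 3.14, 3.14, 3.14].

## Interface

Orientations are given as a rotation vector (axis times angle).
In Python, from workcell import sense, camera, calibration, hand_in gives the robot as it stands. The module is installed in compiled form; this text tells all that it offers.
- The arm moves only by the tool drive_tool, never from a script. Its arguments are lists of equal length, an entry for each row: "slide": the shift along the world's x, y, z in cm, a list of three; "twist": the turn, a rotation vector about the world's x, y, z in rad, a list of three. A call has 1 to 8 rows; each row shifts and turns the commanded pose from where the row before left it; what a row does not reach is not made up. A row lasts 1/12 s, in which the tool goes at most 41.7 mm and 7.16 degrees, less where a joint would pass 70% of its speed; a pose out of reach is approached as far as the arm can. A call is refused whole if a number of a shift passes 4.17 or a number of a turn 0.125, either way. A call with a gripper value outside its range is refused whole. "jaw" is the opening, from 0 (shut) to 1 (fully open), set as the call begins (left out, the last holds). The fingers move at their own pace and stop on an object; the grip force is fixed at half the most. Time passes only in rows, so rows that do not move let the fingers close. It gives the time, the measured TCP pose, the force and the opening at its end, in the units of the state.
- sense(): the state, without advancing time (a new reading comes with each control period).
- camera(name): name is "scene" or "top"; returns (picture, depth): 420x560x3 uint8, blue, green, red; 420x560 float32, m along the optical axis (not along the pixel's ray), 0 where there is no reading.
- calibration(name): a dict with "K" (3x3 intrinsics, pixels), "D" ([k1, k2, p1, p2, k3] as OpenCV has them; the pictures are not rectified), "R" (3x3) and "t" (3): a world point X has camera coordinates R X + t. Camera axes: x right, y down, z forward; pixel columns grow to the right and rows downward; lengths in m; the calibration is good to about 2 mm. A picture is of the moment at which its call begins. calibration takes no time and is no camera call.
- hand_in(): hands the job in, once; it reports no verdict.
The state is a dict: "t": time; "joint_positions": joint angles; "joint_velocities": joint speeds; "joint_torque": joint torques, N m; "tcp_pos": TCP position; "eef_rot": TCP orientation; "contact_force": force on the tool from outside, world axes, zero at the start; "ft_torque": the same for the moment, N m; "grip_width": finger opening in m.
Only numpy, scipy, OpenCV 4.12 (cv2) and the standard library are available. Lean on these libraries where they do the work, as an engineer would, in place of code of your own. Each camera call takes 0.05 s, during which the arm holds its last target. There are 200 camera calls.

## Working session

There is one attempt and no reset: what is moved stays moved. The work goes in short steps, Python scripts to look and compute and a tool call to move; the robot and the scene stay as the last step left them, time stands still between calls to the robot, and variables do not carry over. Pictures are saved under pics/ and viewed, about 8 in all and at most 12, crops included, and the job is handed in when it is done.

Besides the shell and the picture viewer there is one more tool, called after "Emit:" by a JSON object that holds its "fn" and its "kwargs". drive_tool: Moves the arm, as the interface text tells. Its arguments: {"type":"object","properties":{"slide":{"type":"array","items":{"type":"array","items":{"type":"number"}}},"twist":{"type":"array","items":{"type":"array","items":{"type":"number"}}},"jaw":{"type":"number"}},"required":["slide","twist"]}

```bash
mkdir -p pics; cat > h.py <<'E'
import numpy as np, cv2
from workcell import sense, camera, calibration, hand_in
def ray(name,uv):
    c=calibration(name); K,D,R,t=[np.array(c[k],float) for k in("K","D","R","t")]
    p=cv2.undistortPoints(np.array(uv,float).reshape(-1,1,2),K,D).reshape(-1,2)
    d=np.c_[p,np.ones(len(p))]@R; return -R.T@t.ravel(), d
def onz(name,uv,z):
    o,d=ray(name,uv); return o+d*((z-o[2])/d[:,2])[:,None]
def atdepth(name,uv,dep):
    o,d=ray(name,uv); return o+d*np.array(dep,float).reshape(-1,1)
def proj(name,X):
    c=calibration(name); K,D,R,t=[np.array(c[k],float) for k in("K","D","R","t")]
    return cv2.projectPoints(np.array(X,float).reshape(-1,1,3),cv2.Rodrigues(R)[0],t,K,D)[0].reshape(-1,2)
E
python3 - <<'E'
from h import *
for n in("scene","top"):
    p,d=camera(n); cv2.imwrite(f"pics/{n}0.png",p); np.save(f"{n}0.npy",d)
    c=calibration(n); print(n,np.round(-np.array(c["R"]).T@np.array(c["t"]).ravel(),3),np.round(c["K"],1).tolist())
print(sense())
E
```

```text
scene [ 1.165 -0.165  1.203] [[526.1, 0.0, 270.2], [0.0, 526.1, 206.7], [0.0, 0.0, 1.0]]
top [ 0.371 -0.048  1.227] [[430.2, 0.0, 290.2], [0.0, 430.2, 208.1], [0.0, 0.0, 1.0]]
{'t': 0.1, 'joint_positions': array([-1.44500318e+00,  2.76509741e-01,  1.50595688e+00, -1.97517884e-05,
        1.36067790e+00, -1.20991801e-01]), 'joint_velocities': array([-7.31115671e-04, -3.48681924e-04, -3.11097395e-03,  5.32863368e-04,
       -9.63234992e-04, -8.61343762e-05]), 'joint_torque': array([ 1.19722008e-03, -4.05457807e+01, -2.37781066e+01,  7.02499878e-02,
        2.98513903e-02, -4.69930774e-05]), 'tcp_pos': array([ 0.1403967 , -0.55710167,  0.20472357]), 'eef_rot': array([-0.25925947,  2.09182511, -2.08855666]), 'contact_force': array([ 0.5756984 , -0.56656464,  0.18918556]), 'ft_torque': array([ 0.01275574,  0.01397553, -0.04319481]), 'grip_width': 0.09404078644855442}
```

View pics/scene0.png

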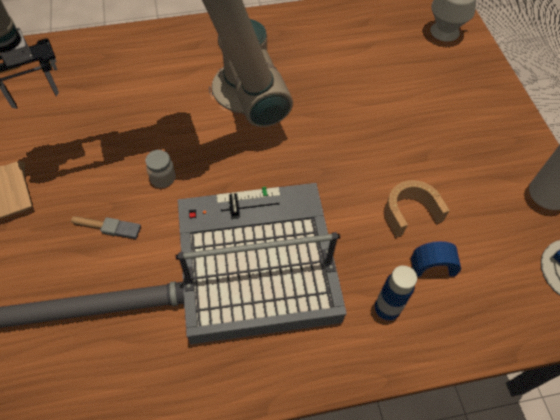

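View pics/top0.png

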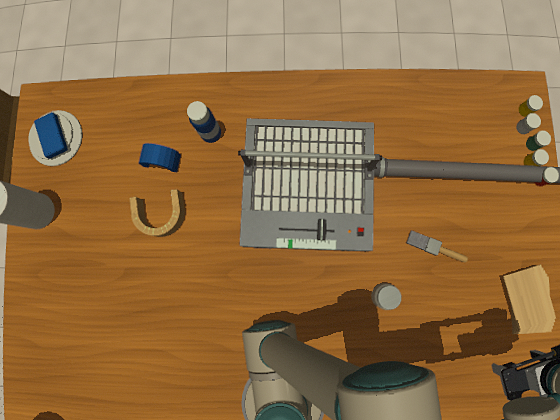

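```bash
cat >> h.py <<'E'
def cloud(name,d,s):
    c=calibration(name); H,W=d.shape
    v,u=np.mgrid[0:H,0:W]; m=d.ravel()>0
    uv=np.c_[u.ravel(),v.ravel()]; P=np.full((H*W,3),np.nan)
    P[m]=atdepth(name,uv[m],d.ravel()[m]); return P.reshape(H,W,3)
def fit(P):
    r=cv2.minAreaRect((P[:,:2]*1000).astype(np.float32)); return np.round(r[0],1),np.round(r[1],1),round(r[2],2)
E
python3 - <<'E'
from h import *
for n in("top","scene"):
    p=cv2.imread(f"pics/{n}0.png"); d=np.load(f"{n}0.npy"); P=cloud(n,d,1)
    hsv=cv2.cvtColor(p,cv2.COLOR_BGR2HSV)
    X,Y,Z=P[...,0],P[...,1],P[...,2]
    print(n)
    # arch top face
    m=(Z>.045)&(Z<.07)&(hsv[...,0]<25)&(hsv[...,1]>60)&(Y>.2)&(Y<.55)&(X>.2)&(X<.7)
    k,l,st,_=cv2.connectedComponentsWithStats(m.astype(np.uint8)); 
    if k>1:
        i=1+st[1:,4].argmax(); mm=l==i; uv=np.argwhere(mm)[:,::-1]; Q=onz(n,uv,.056)
        print("arch",st[i],fit(Q),"medz",np.median(Z[mm]),"centroid",Q.mean(0)); np.save(n+"_arch.npy",Q)
        print(np.round(cv2.boxPoints(cv2.minAreaRect((Q[:,:2]*1000).astype(np.float32)))).tolist())
    # bar
    m=(Z>.175)&(Z<.21)&(X>.45)&(X<.75)&(Y>-.25)&(Y<.22)
    uv=np.argwhere(m)[:,::-1]; Q=onz(n,uv,.197);print("bar",len(Q),fit(Q),np.nanmedian(Z[m]))
    print(cv2.fitLine((Q[:,:2]*1000).astype(np.float32),cv2.DIST_HUBER,0,.01,.01).ravel())
    # station by z
    m=(Z>.058)&(Z<.08)&(X>.3)&(X<.85)&(Y>-.25)&(Y<.25)
    k,l,st,_=cv2.connectedComponentsWithStats(m.astype(np.uint8)); i=1+st[1:,4].argmax()
    Q=onz(n,np.argwhere(l==i)[:,::-1],.07); print("station",fit(Q))
    m=(Z>.088)&(Z<.12)&(X>.3)&(X<.52)&(Y>-.2)&(Y<.25); Q=onz(n,np.argwhere(m)[:,::-1],.102); print("grip",len(Q),fit(Q) if len(Q) else 0, Q.mean(0))
    m=(hsv[...,0]>45)&(hsv[...,0]<85)&(hsv[...,1]>110)&(X>.3)&(X<.55)&(Y>-.25)&(Y<.25); Q=onz(n,np.argwhere(m)[:,::-1],.077); print("tab",len(Q),fit(Q) if len(Q) else 0,Q.mean(0))
    y0=np.round(proj(n,[[.4,0,.08]]))[0]; print(y0)
    m=(Z>.06)&(Z<.1)&(X>.45)&(X<.75)&(Y>.15)&(Y<.45); Q=P[m]; print("blue",len(Q), fit(Q) if len(Q) else 0)
    m=(Z>.16)&(Z<.2)&(X>.45)&(X<.75)&(Y>.2)&(Y<.35);Q=P[m]; print("can",len(Q), fit(Q) if len(Q) else 0)
p=cv2.imread("pics/top0.png");q=p[205:255,235:385];q=cv2.resize(q,None,fx=5,fy=5,interpolation=cv2.INTER_CUBIC)
s=cv2.imread("pics/scene0.png")[180:225,170:330];s=cv2.resize(s,(750,211),interpolation=cv2.INTER_CUBIC);cv2.imwrite("pics/c1.png",np.vstack([q,s]))
E
```

```text
top
arch [130 189  51  47 771] (array([527.6, 346.4]), array([119.6, 142. ]), 8.98) medz 0.05656862184114675 centroid [0.52165553 0.3442332  0.056     ]
[[457.0, 407.0], [480.0, 267.0], [598.0, 286.0], [576.0, 426.0]]
bar 820 (array([661.3, -16.6]), array([467.1,  72.4]), 77.7) 0.1960728987457413
[ 5.2715726e-02  9.9860954e-01  6.4835944e+02 -7.6996109e+01]
station (array([549.2, -75. ]), array([357.4, 250.7]), 86.95)
grip 180 (array([ 472.3, -111. ]), array([21.4, 56.3]), 85.64) [ 0.47238652 -0.1109721   0.102     ]
tab 27 (array([438.4, -25.7]), array([ 8. , 18.7]), 89.09) [ 0.43766539 -0.02647689  0.077     ]
[280. 258.]
blue 710 (array([632.5, 332.5]), array([175.2, 321.6]), 68.39)
can 6 (array([749.7, 208. ]), array([ 0.4, 11.9]), 0.7)
scene
arch [388 180  62  49 895] (array([533.4, 344.4]), array([124.7, 146.3]), 9.58) medz 0.05426355197512489 centroid [0.52786429 0.34624425 0.056     ]
[[460.0, 406.0], [484.0, 262.0], [607.0, 283.0], [583.0, 427.0]]
bar 1078 (array([657.1, -77.3]), array([345.9,  25.8]), 86.97) 0.19442854455168534
[ 5.4891240e-02  9.9849236e-01  6.5556750e+02 -7.8676018e+01]
station (array([695. , -78.9]), array([348.2, 191.2]), 86.9)
grip 186 (array([ 480.8, -111.6]), array([21.5, 64.3]), 87.23) [ 0.47992289 -0.1116645   0.102     ]
tab 22 (array([441.7, -29.2]), array([ 6.7, 22.2]), 86.76) [ 0.44173455 -0.02914041  0.077     ]
[272. 175.]
blue 861 (array([600.7, 339.3]), array([125.2, 256. ]), 86.08)
can 0 0
```

View pics/c1.png

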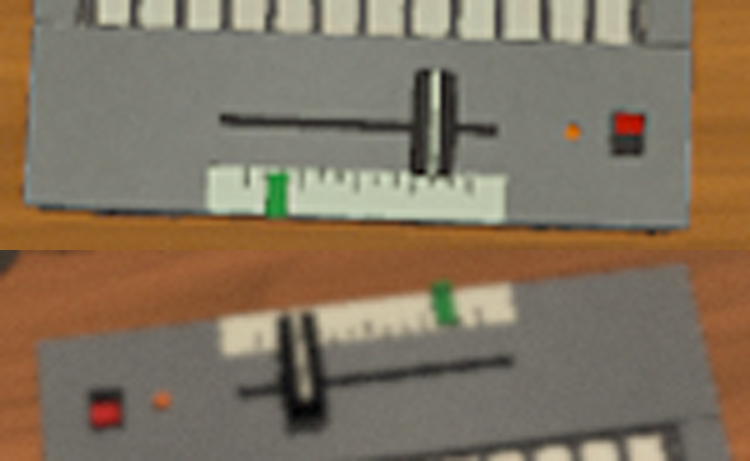

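```bash
python3 - <<'E'
from h import *
s=sense(); print(np.round(cv2.Rodrigues(s['eef_rot'])[0],3))
P=cloud("top",np.load("top0.npy"),1)
for z0,z1,b in((.07,.1,(.5,.8,.25,.45)),(.15,.2,(.5,.85,.15,.35)),(.07,.1,(.2,.4,-.35,-.1))):
    X,Y,Z=P[...,0],P[...,1],P[...,2]; m=(Z>z0)&(Z<z1)&(X>b[0])&(X<b[1])&(Y>b[2])&(Y<b[3]); print(m.sum(),fit(P[m]))
E
```

```text
[[-0.97  -0.     0.244]
 [-0.244  0.002 -0.97 ]
 [-0.    -1.    -0.002]]
462 (array([695.1, 351.8]), array([77.7, 56.2]), 79.22)
412 (array([775.7, 205.8]), array([53.6, 52.4]), 47.37)
444 (array([ 291.2, -284.7]), array([59.6, 59.9]), 87.5)
```

Emit:
{"fn": "drive_tool", "kwargs": {"slide": [[2, 3, 1], [3, 3, 1], [3, 3, 1], [3, 3, 1], [3, 3, 1], [3, 3, 0], [3, 3, 0], [2, 3, 0]], "twist": [[0, 0, 0], [0, 0, 0], [0, 0, 0], [0, 0, 0], [0, 0, 0], [0, 0, 0], [0, 0, 0], [0, 0, 0]]}}

```text
t: 0.77
tcp_pos: [0.3561, -0.3223, 0.2537]
eef_rot: [-0.258, 2.089, -2.09]
contact_force: [0.1, -0.5, -0.1]
grip_width: 0.0937
```

Emit:
{"fn": "drive_tool", "kwargs": {"slide": [[1, 3.8, 0], [1, 3.8, 0], [1, 3.8, 0], [1, 3.8, 0], [1, 3.8, 0], [0.5, 3.8, 0], [0, 3.8, 0], [0, 3.8, 0]], "twist": [[0, 0, 0.1], [0, 0, 0.1], [0, 0, 0.1], [0, 0, 0.1], [0, 0, 0.1], [0, 0, 0.1], [0, 0, 0.1], [0, 0, 0.1]]}}

```text
t: 1.43
tcp_pos: [0.4087, -0.0181, 0.2534]
eef_rot: [-0.917, 1.581, -1.58]
contact_force: [0.2, 0.5, -0.4]
grip_width: 0.0937
```

Emit:
{"fn": "drive_tool", "kwargs": {"slide": [[0, 3.8, 0], [0, 3.8, 0], [0, 3.8, -1], [0, 3.8, -1], [1, 3.8, -1], [1, 3.8, -1], [1, 3.8, -1], [0, 3.8, 0]], "twist": [[0, 0, 0.1], [0, 0, 0.1], [0, 0, 0.1], [0, 0, 0.1], [0, 0, 0.1], [0, 0, 0.1], [0, 0, 0.087], [0, 0, 0]]}}

```text
t: 2.1
tcp_pos: [0.439, 0.2856, 0.2013]
eef_rot: [-1.286, 1.087, -1.086]
contact_force: [-0.4, -0.6, -0.2]
grip_width: 0.0939
```

Emit:
{"fn": "drive_tool", "kwargs": {"slide": [[0, 2.5, 0], [0, 2.5, 0], [0, 0, 0], [0, 0, 0]], "twist": [[0, 0, 0], [0, 0, 0], [0, 0, 0], [0, 0, 0]]}}

```text
t: 2.43
tcp_pos: [0.4386, 0.3346, 0.2029]
eef_rot: [-1.285, 1.087, -1.087]
contact_force: [-0.5, 0.8, -0.4]
grip_width: 0.094
```

```bash
python3 - <<'E'
from h import *
s=sense(); print(s['t'],s['tcp_pos'],s['joint_positions'].round(3)); print(np.round(cv2.Rodrigues(s['eef_rot'])[0],3))
E
```

```text
2.4333 [0.43856728 0.33463745 0.20289663] [ 5.260e-01  2.430e-01  1.557e+00 -1.000e-03  1.343e+00  3.610e-01]
[[ 0.165 -0.001  0.986]
 [-0.986 -0.001  0.165]
 [ 0.001 -1.    -0.001]]
```

Emit:
{"fn": "drive_tool", "kwargs": {"slide": [[2, 0, 0], [2, 0.2, 0], [0.25, 0, 0], [0, 0, 0]], "twist": [[0.1, 0, 0], [0.1, 0, 0], [0, 0, 0], [0, 0, 0]]}}

```text
t: 2.77
tcp_pos: [0.4825, 0.3331, 0.2034]
eef_rot: [-1.123, 1.17, -0.958]
contact_force: [-0.8, -0.0, 0.3]
grip_width: 0.0941
```

```bash
python3 - <<'E'
from h import *
s=sense(); print(s['t'],s['tcp_pos'],s['joint_positions'].round(3)); print(np.round(cv2.Rodrigues(s['eef_rot'])[0],3))
E
```

```text
2.7667 [0.4824752  0.3330826  0.20336461] [0.361 0.238 1.582 0.195 1.256 0.148]
[[ 0.157  0.     0.988]
 [-0.968  0.197  0.154]
 [-0.195 -0.98   0.031]]
```

Emit:
{"fn": "drive_tool", "kwargs": {"slide": [[0, 0.2, 0], [-0.1, 0.2, 0], [0, 0, -3.5], [0, 0, -3.5], [0, 0, -3.5], [0, 0, -3.5], [0, 0, -3], [0, 0, -1.5]], "twist": [[-0.1, 0, 0], [-0.1, 0, 0], [0, 0, 0], [0, 0, 0], [0, 0, 0], [0, 0, 0], [0, 0, 0], [0, 0, 0]]}}

```text
t: 3.43
tcp_pos: [0.4769, 0.3386, 0.0152]
eef_rot: [-1.29, 1.09, -1.087]
contact_force: [-0.2, 0.0, 0.8]
grip_width: 0.094
```

Emit:
{"fn": "drive_tool", "kwargs": {"slide": [[0, 0, -0.6], [0, 0, 0], [0, 0, 0]], "twist": [[0, 0, 0], [0, 0, 0], [0, 0, 0]]}}

```text
t: 3.68
tcp_pos: [0.4808, 0.3404, 0.0136]
eef_rot: [-1.281, 1.087, -1.088]
contact_force: [0.1, 0.3, 1.1]
grip_width: 0.0941
```

```bash
python3 - <<'E'
from h import *
s=sense(); print(s['tcp_pos'],s['contact_force']); p,d=camera("top"); q=p[150:260,90:240]; r=camera("scene")[0][120:270,340:490]
cv2.imwrite("pics/g1.png",np.hstack([cv2.resize(q,(545,400)),cv2.resize(r,(400,400))])[:, :800])
E
```

```text
[0.48078296 0.3404215  0.01356637] [0.14052399 0.311146   1.09176313]
```

View pics/g1.png

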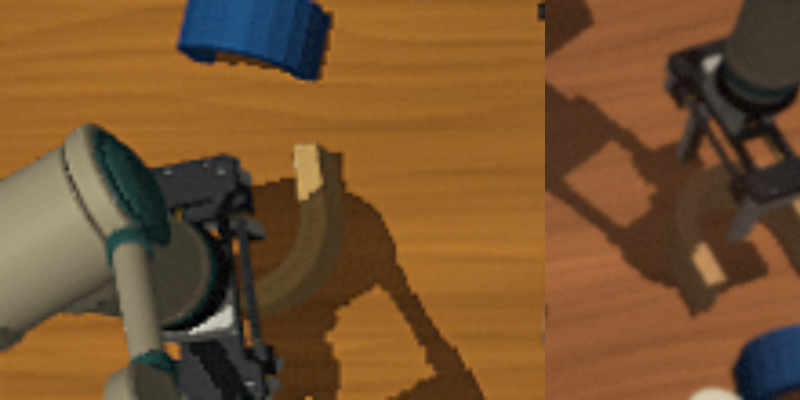

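Gripper straddles the crown (scene crop: the fingers on both sides of the wall). Close and lift.

Emit:
{"fn": "drive_tool", "kwargs": {"slide": [[0, -0.3, 0], [0, 0, 0], [0, 0, 0], [0, 0, 0], [0, 0, 0], [0, 0, 0], [0, 0, 0], [0, 0, 0]], "twist": [[0, 0, 0], [0, 0, 0], [0, 0, 0], [0, 0, 0], [0, 0, 0], [0, 0, 0], [0, 0, 0], [0, 0, 0]], "jaw": 0}}

```text
t: 4.45
tcp_pos: [0.4806, 0.337, 0.0127]
eef_rot: [-1.282, 1.088, -1.088]
contact_force: [0.5, 0.7, -0.6]
grip_width: 0.044
```

Emit:
{"fn": "drive_tool", "kwargs": {"slide": [[0, 0, 1], [0, 0, 2], [0, 0, 3.5], [-1, 0, 3.5], [-1, 0.5, 3.5], [-1, 1, 3.5], [-1, 1, 3.5], [-1, 1, 3.5]], "twist": [[0, 0, 0], [0, 0, 0], [0, 0, 0], [0, 0, 0], [0, 0, -0.1], [0, 0, -0.1], [0, 0, -0.1], [0, 0, -0.1]]}}

```text
t: 5.12
tcp_pos: [0.4298, 0.372, 0.2555]
eef_rot: [-1.083, 1.385, -1.385]
contact_force: [0.6, 0.2, -0.0]
grip_width: 0.0001
```

Emit:
{"fn": "drive_tool", "kwargs": {"slide": [[-1, 1, 0], [-1, 1, 0], [-1, 1, 0], [-1, 1, 0], [-1, 1, 0], [-1, 0.5, 0], [0, 0, 0], [0, 0, 0]], "twist": [[0, 0, -0.1], [0, 0, -0.1], [0, 0, -0.1], [0, 0, -0.12], [0, 0, -0.12], [0, 0, -0.12], [0, 0, -0.12], [0, 0, -0.12]]}}

```text
t: 5.78
tcp_pos: [0.3697, 0.4273, 0.2536]
eef_rot: [-0.432, 1.984, -1.984]
contact_force: [-0.2, 0.1, 0.4]
grip_width: 0.0001
```

```bash
python3 - <<'E'
from h import *
s=sense(); print(s['t'],s['tcp_pos'],s['joint_positions'].round(3),s['grip_width'],s['contact_force']); print(np.round(cv2.Rodrigues(s['eef_rot'])[0],3))
E
```

```text
5.7833 [0.36972928 0.42734234 0.25358196] [ 0.734  0.238  1.44  -0.     1.464  1.876] 0.00012134613490089215 [-0.18301955  0.08943185  0.37674271]
[[-0.909  0.     0.416]
 [-0.416  0.    -0.909]
 [-0.001 -1.    -0.   ]]
```

Lifted before the fingers had closed. Re-measure the arch.

```bash
cat > arch.py <<'E'
from h import *
import sys
for n in("top","scene"):
    p,d=camera(n); cv2.imwrite(f"pics/{n}_{sys.argv[1]}.png",p); P=cloud(n,d,1); hsv=cv2.cvtColor(p,cv2.COLOR_BGR2HSV)
    X,Y,Z=P[...,0],P[...,1],P[...,2]
    m=(Z>.045)&(Z<.07)&(hsv[...,0]<25)&(hsv[...,1]>50)&(Y>.2)&(Y<.55)&(X>.35)&(X<.7)
    k,l,st,_=cv2.connectedComponentsWithStats(m.astype(np.uint8)); i=1+st[1:,4].argmax(); Q=onz(n,np.argwhere(l==i)[:,::-1],.056)
    print(n,len(Q),fit(Q),np.round(cv2.boxPoints(cv2.minAreaRect((Q[:,:2]*1000).astype(np.float32)))).tolist())
E
python3 arch.py 2
```

```text
top 776 (array([527.9, 346.2]), array([119.1, 142.6]), 8.98) [[458.0, 407.0], [480.0, 266.0], [598.0, 285.0], [576.0, 426.0]]
scene 895 (array([532.8, 345.3]), array([123.9, 144.4]), 8.66) [[461.0, 407.0], [482.0, 265.0], [605.0, 283.0], [583.0, 426.0]]
```

View pics/scene_2.png

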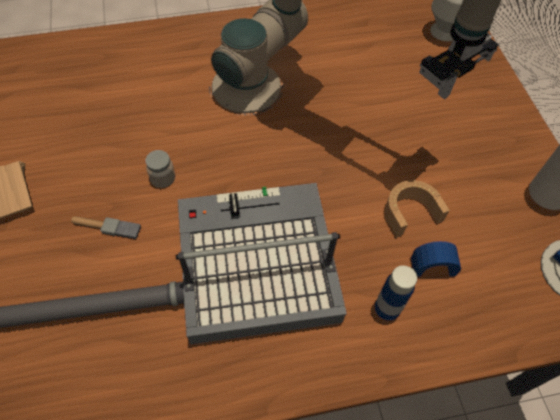

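The arch (scene ~ (417,205)) did not move. Go back and grip with a longer closing time.

Emit:
{"fn": "drive_tool", "kwargs": {"slide": [[1, -1, 0], [1, -1, 0], [1, -1, 0], [2, -1, 0], [2, -1, 0], [2, -1, 0], [1.1, -1, 0], [1, -1, 0]], "twist": [[0, 0, 0.12], [0, 0, 0.12], [0, 0, 0.12], [0, 0, 0.12], [0, 0, 0.12], [0, 0, 0.12], [0, 0, 0.12], [0, 0, 0.12]], "jaw": 1}}

```text
t: 6.55
tcp_pos: [0.4828, 0.3462, 0.2529]
eef_rot: [-1.124, 1.332, -1.332]
contact_force: [-0.5, 1.2, 0.3]
grip_width: 0.0505
```

Emit:
{"fn": "drive_tool", "kwargs": {"slide": [[0, -1, 0], [0, 0, 0], [0, 0, -2], [0, 0, -3], [0, 0, -3], [0, 0, -3], [0, 0, -3], [0, 0, -2]], "twist": [[0, 0, 0.12], [0, 0, 0.12], [0, 0, 0.1], [0, 0, 0], [0, 0, 0], [0, 0, 0], [0, 0, 0], [0, 0, 0]]}}

```text
t: 7.22
tcp_pos: [0.4804, 0.3361, 0.0904]
eef_rot: [-1.286, 1.087, -1.086]
contact_force: [0.0, -0.1, 0.5]
grip_width: 0.094
```

```bash
python3 - <<'E'
from h import *
s=sense(); print(s['t'],s['tcp_pos'],s['joint_positions'].round(3),s['grip_width'],s['contact_force']); print(np.round(cv2.Rodrigues(s['eef_rot'])[0],3))
E
```

```text
7.2167 [0.4803674  0.33606098 0.09040487] [ 0.492  0.379  1.652 -0.     1.114  0.326] 0.0939666883202137 [ 0.04550186 -0.08768682  0.52840562]
[[ 0.165 -0.003  0.986]
 [-0.986 -0.002  0.165]
 [ 0.001 -1.    -0.003]]
```

Emit:
{"fn": "drive_tool", "kwargs": {"slide": [[0, 0, -2.5], [0, 0, -2.5], [0, 0, -2], [0, 0, -0.8], [0, 0, 0]], "twist": [[0, 0, 0], [0, 0, 0], [0, 0, 0], [0, 0, 0], [0, 0, 0]]}}

```text
t: 7.63
tcp_pos: [0.4804, 0.3362, 0.0131]
eef_rot: [-1.286, 1.089, -1.086]
contact_force: [-0.2, 0.4, -0.4]
grip_width: 0.0939
```

Emit:
{"fn": "drive_tool", "kwargs": {"slide": [[0, 0, 0], [0, 0, 0], [0, 0, 0], [0, 0, 0], [0, 0, 0], [0, 0, 0], [0, 0, 0], [0, 0, 0]], "twist": [[0, 0, 0], [0, 0, 0], [0, 0, 0], [0, 0, 0], [0, 0, 0], [0, 0, 0], [0, 0, 0], [0, 0, 0]], "jaw": 0}}

```text
t: 8.3
tcp_pos: [0.4817, 0.3371, 0.0149]
eef_rot: [-1.282, 1.088, -1.088]
contact_force: [-0.6, -0.5, 0.9]
grip_width: 0.0439
```

Emit:
{"fn": "drive_tool", "kwargs": {"slide": [[0, 0, 0], [0, 0, 0], [0, 0, 0], [0, 0, 0], [0, 0, 0], [0, 0, 0], [0, 0, 0], [0, 0, 0]], "twist": [[0, 0, 0], [0, 0, 0], [0, 0, 0], [0, 0, 0], [0, 0, 0], [0, 0, 0], [0, 0, 0], [0, 0, 0]]}}

```text
t: 8.97
tcp_pos: [0.4813, 0.337, 0.0146]
eef_rot: [-1.282, 1.089, -1.088]
contact_force: [-1.2, 0.4, 1.0]
grip_width: 0.0204
```

Emit:
{"fn": "drive_tool", "kwargs": {"slide": [[0, 0, 0.5], [0, 0, 2], [0, 0, 3.5], [-1, 0, 3.5], [-1, 0.5, 3.5], [-1, 1, 3.5], [-1, 1, 3.5], [-1, 1, 3.5]], "twist": [[0, 0, 0], [0, 0, 0], [0, 0, 0], [0, 0, -0.1], [0, 0, -0.12], [0, 0, -0.12], [0, 0, -0.12], [0, 0, -0.12]]}}

```text
t: 9.63
tcp_pos: [0.4309, 0.3719, 0.2516]
eef_rot: [-0.978, 1.514, -1.514]
contact_force: [0.7, 0.5, -1.7]
grip_width: 0.0205
```

Emit:
{"fn": "drive_tool", "kwargs": {"slide": [[-1, 1, 0], [-1, 1, 0], [-1, 1, 0], [-1, 1, 0], [-1, 1, 0], [-1, 0.5, 0], [-1, 0, 0], [0, 0, 0]], "twist": [[0, 0, -0.12], [0, 0, -0.12], [0, 0, -0.12], [0, 0, -0.12], [0, 0, -0.12], [0, 0, -0.12], [0, 0, -0.12], [0, 0, -0.12]]}}

```text
t: 10.3
tcp_pos: [0.3595, 0.4271, 0.2497]
eef_rot: [-0.203, 2.122, -2.123]
contact_force: [-0.1, -0.6, -2.3]
grip_width: 0.0208
```

Emit:
{"fn": "drive_tool", "kwargs": {"slide": [[0, 0, 0], [0, 0, 0], [0, 0, 0]], "twist": [[0, 0, -0.12], [0, 0, -0.075], [0, 0, 0]]}}

```text
t: 10.55
tcp_pos: [0.3615, 0.4268, 0.2497]
eef_rot: [-0.003, -2.22, 2.221]
contact_force: [0.4, 0.2, -1.9]
grip_width: 0.0201
```

```bash
python3 - <<'E'
from h import *
s=sense(); print(s['t'],s['tcp_pos'],s['joint_positions'].round(3),s['grip_width'],s['contact_force'],s['ft_torque']); print(np.round(cv2.Rodrigues(s['eef_rot'])[0],3))
E
```

```text
10.55 [0.3615001  0.42684624 0.24968573] [ 0.744  0.231  1.458 -0.     1.452  2.317] 0.020107472021872803 [ 0.39997153  0.2382989  -1.93695185] [0.13055038 0.06905395 0.0038804 ]
[[-1.     0.    -0.002]
 [ 0.002 -0.    -1.   ]
 [-0.    -1.     0.   ]]
```

Emit:
{"fn": "drive_tool", "kwargs": {"slide": [[0, 0, 0], [0, 0, 0], [0, 0, 0], [0, 0, 0], [0, 0, 0], [0, 0, 0], [0, 0, 0]], "twist": [[0.12, 0, 0], [0.12, 0, 0], [0.12, 0, 0], [0.12, 0, 0], [0.12, 0, 0], [0.12, 0, 0], [0.12, 0, 0]]}}

```text
t: 11.13
tcp_pos: [0.3617, 0.4262, 0.2506]
eef_rot: [0.002, 2.927, -1.128]
contact_force: [-1.5, 0.5, -4.1]
grip_width: 0.0203
```

```bash
cat > st.py <<'E'
from h import *
s=sense(); print(round(s['t'],2),s['tcp_pos'].round(4),s['joint_positions'].round(3),s['grip_width'].round(4),s['contact_force'].round(1),s['ft_torque'].round(2)); print(np.round(cv2.Rodrigues(s['eef_rot'])[0],3))
E
python3 st.py
```

```text
Traceback (most recent call last):
  File "st.py", line 2, in <module>
    s=sense(); print(round(s['t'],2),s['tcp_pos'].round(4),s['joint_positions'].round(3),s['grip_width'].round(4),s['contact_force'].round(1),s['ft_torque'].round(2)); print(np.round(cv2.Rodrigues(s['eef_rot'])[0],3))
                                                                                         ^^^^^^^^^^^^^^^^^^^^^
AttributeError: 'float' object has no attribute 'round'
```

Emit:
{"fn": "drive_tool", "kwargs": {"slide": [[0, 0, 0], [0, 0, 0], [0, 0, 0], [0, 0, 0], [0, 0, 0], [0, 0, 0], [0, 0, 0], [0, 0, 0]], "twist": [[0.12, 0, 0], [0.12, 0, 0], [0.12, 0, 0], [0.12, 0, 0], [0.12, 0, 0], [0.12, 0, 0], [0.011, 0, 0], [0, 0, 0]]}}

```text
t: 11.8
tcp_pos: [0.3627, 0.4267, 0.2457]
eef_rot: [0.003, -3.132, 0.027]
contact_force: [0.4, -0.4, -1.6]
grip_width: 0.0202
```

```bash
sed -i "s/s\['grip_width'\].round(4)/s['grip_width']/" st.py; python3 st.py; python3 - <<'E'
from h import *
a=camera("top")[0];b=camera("scene")[0]
cv2.imwrite("pics/t3.png",np.hstack([cv2.resize(a[150:400,60:330],(400,370)),cv2.resize(b[0:200,230:446],(400,370))]))
E
```

```text
11.8 [0.3627 0.4267 0.2457] [-0.091  0.541  2.377  1.476  1.574  0.231] 0.020232002969219866 [ 0.4 -0.4 -1.6] [-0.77 -0.   -0.01]
[[-1.    -0.002 -0.009]
 [-0.002  1.    -0.017]
 [ 0.009 -0.017 -1.   ]]
```

View pics/t3.png

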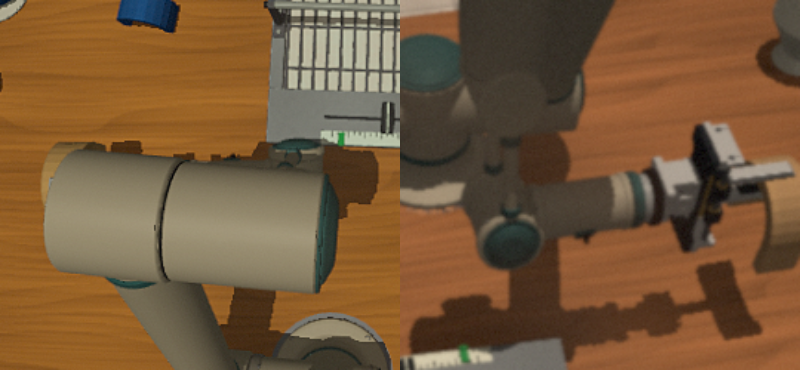

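Arch is held upright in the air. Shift away from the station and lower.

Emit:
{"fn": "drive_tool", "kwargs": {"slide": [[0, 2, 0], [0, 2, 0], [0, 2, -2], [0, 0, -3], [0, 0, -3], [0, 0, -2], [0, 0, 0], [0, 0, 0]], "twist": [[0.017, 0, 0], [0, 0, 0], [0, 0, 0], [0, 0, 0], [0, 0, 0], [0, 0, 0], [0, 0, 0], [0, 0, 0]]}}

```text
t: 12.57
tcp_pos: [0.361, 0.4876, 0.1522]
eef_rot: [-0.006, 3.137, 0.005]
contact_force: [-0.2, 0.1, -1.5]
grip_width: 0.0204
```

```bash
python3 st.py
```

```text
12.57 [0.361  0.4876 0.1522] [ 0.076  0.82   2.396  1.643  1.579 -0.079] 0.020438032792476024 [-0.2  0.1 -1.5] [-0.82 -0.03 -0.05]
[[-1.    -0.004  0.005]
 [-0.004  1.     0.003]
 [-0.005  0.003 -1.   ]]
```

Emit:
{"fn": "drive_tool", "kwargs": {"slide": [[0, 0, -1], [0, 0, -1], [0, 0, -0.8], [0, 0, -0.4], [0, 0, -0.3], [0, 0, 0]], "twist": [[0, 0, 0], [0, 0, 0], [0, 0, 0], [0, 0, 0], [0, 0, 0], [0, 0, 0]]}}

```text
t: 13.07
tcp_pos: [0.3613, 0.4871, 0.115]
eef_rot: [-0.004, 3.141, 0.004]
contact_force: [1.3, 0.8, -2.4]
grip_width: 0.0201
```

```bash
python3 st.py
```

```text
13.07 [0.3613 0.4871 0.115 ] [ 0.075  0.92   2.396  1.642  1.586 -0.175] 0.020120627099387476 [ 1.3  0.8 -2.4] [-0.79  0.06  0.06]
[[-1.    -0.002  0.   ]
 [-0.002  1.     0.003]
 [-0.001  0.003 -1.   ]]
```

Emit:
{"fn": "drive_tool", "kwargs": {"slide": [[0, 0, -0.2], [0, 0, -0.2], [0, 0, 0]], "twist": [[0, 0, 0], [0, 0, 0], [0, 0, 0]]}}

```text
t: 13.32
tcp_pos: [0.3602, 0.4871, 0.1124]
eef_rot: [0.006, -3.14, -0.011]
contact_force: [-1.3, -1.6, 4.4]
grip_width: 0.0203
```

Emit:
{"fn": "drive_tool", "kwargs": {"slide": [[0, 0, -0.1], [0, 0, -0.1], [0, 0, 0]], "twist": [[0, 0, 0], [0, 0, 0], [0, 0, 0]]}}

```text
t: 13.57
tcp_pos: [0.3594, 0.4871, 0.1119]
eef_rot: [0.007, -3.14, -0.015]
contact_force: [-3.8, -3.1, 8.4]
grip_width: 0.0207
```

Emit:
{"fn": "drive_tool", "kwargs": {"slide": [[0, 0, 0], [0, 0, 0], [0, 0, 0], [0, 0, 0], [0, 0, 0], [0, 0, 0], [0, 0, 0], [0, 0, 0]], "twist": [[0, 0, 0], [0, 0, 0], [0, 0, 0], [0, 0, 0], [0, 0, 0], [0, 0, 0], [0, 0, 0], [0, 0, 0]], "jaw": 0.5}}

```text
t: 14.23
tcp_pos: [0.3611, 0.4871, 0.1082]
eef_rot: [0.004, -3.14, -0.003]
contact_force: [-0.1, 0.7, -0.2]
grip_width: 0.047
```

Emit:
{"fn": "drive_tool", "kwargs": {"slide": [[0, -1, 0], [0, -1, 0], [0, -1.5, 0], [0, -1.5, 0], [0, -1.5, 0], [0, 0, 0]], "twist": [[0, 0, 0], [0, 0, 0], [0, 0, 0], [0, 0, 0], [0, 0, 0], [0, 0, 0]]}}

```text
t: 14.73
tcp_pos: [0.3625, 0.4206, 0.1081]
eef_rot: [-0.002, -3.14, -0.003]
contact_force: [0.5, 0.1, 0.2]
grip_width: 0.0467
```

```bash
python3 st.py; python3 - <<'E'
from h import *
a=camera("top")[0];b=camera("scene")[0]
cv2.imwrite("pics/t4.png",np.hstack([cv2.resize(a[150:400,30:300],(400,370)),cv2.resize(b[0:200,280:496],(400,370))]))
E
```

```text
14.73 [0.3625 0.4206 0.1081] [-0.109  0.95   2.423  1.465  1.548 -0.229] 0.04668222115275424 [0.5 0.1 0.2] [-0.41  0.   -0.03]
[[-1.     0.001 -0.001]
 [ 0.001  1.     0.002]
 [ 0.001  0.002 -1.   ]]
```

View pics/t4.png

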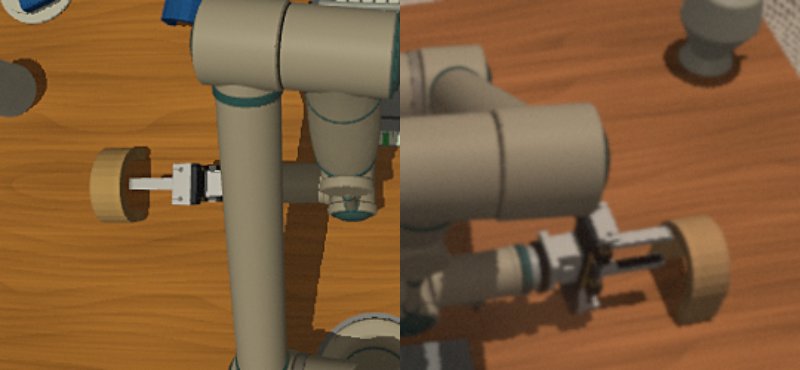

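Arch stands on its feet. Now back off, untilt and regrasp from above.

Emit:
{"fn": "drive_tool", "kwargs": {"slide": [[0, -1, 2], [0, 0, 3], [0, 0, 3.5], [0, 0, 3.5], [0, 0, 3.5], [0, 0, 3], [0, 0, 2], [0, 0, 0]], "twist": [[0, 0, 0], [0, 0, 0], [0, 0, 0], [-0.12, 0, 0], [-0.12, 0, 0], [-0.12, 0, 0], [-0.12, 0, 0], [-0.12, 0, 0]], "jaw": 1}}

```text
t: 15.5
tcp_pos: [0.3581, 0.4139, 0.2739]
eef_rot: [0.037, -3.057, 0.706]
contact_force: [-0.5, 0.2, -0.3]
grip_width: 0.0933
```

Emit:
{"fn": "drive_tool", "kwargs": {"slide": [[0, 1, 0], [0, 1, 0], [0, 1, 0], [0, 1, 0], [0, 1, 0], [0, 1, 0], [0, 0.3, 0], [0, 0, 0]], "twist": [[-0.12, 0, 0], [-0.12, 0, 0], [-0.12, 0, 0], [-0.12, 0, 0], [-0.12, 0, 0], [-0.12, 0, 0], [-0.12, 0, 0], [-0.12, 0, 0]]}}

```text
t: 16.17
tcp_pos: [0.3561, 0.4751, 0.2715]
eef_rot: [0.035, -2.403, 1.996]
contact_force: [-0.8, 0.6, -0.4]
grip_width: 0.0935
```

Emit:
{"fn": "drive_tool", "kwargs": {"slide": [[0, 0, 0], [0, 0, 0]], "twist": [[-0.009, 0, 0], [0, 0, 0]]}}

```text
t: 16.33
tcp_pos: [0.3558, 0.4759, 0.2692]
eef_rot: [0.044, -2.397, 2.001]
contact_force: [0.4, -0.6, -0.4]
grip_width: 0.094
```

```bash
python3 st.py; python3 - <<'E'
from h import *
for n in("top","scene"):
    p,d=camera(n);cv2.imwrite(f"pics/{n}_5.png",p); P=cloud(n,d,1); X,Y,Z=P[...,0],P[...,1],P[...,2]
    for a,b in((.095,.13),(.112,.13)):
        m=(Z>a)&(Z<b)&(X>.25)&(X<.47)&(Y>.38)&(Y<.58); print(n,m.sum(),fit(P[m]) if m.any() else 0)
E
```

```text
16.33 [0.3558 0.4759 0.2692] [0.707 0.209 1.456 0.161 1.387 2.248] 0.09404361147248225 [ 0.4 -0.6 -0.4] [-0.07  0.   -0.  ]
[[-0.999 -0.033  0.004]
 [-0.01   0.179 -0.984]
 [ 0.032 -0.983 -0.179]]
top 823 (array([360. , 472.7]), array([ 59.4, 115.3]), 89.72)
top 455 (array([359.9, 470.2]), array([54.4, 76.8]), 89.91)
scene 743 (array([364.5, 472.5]), array([ 59.8, 114. ]), 89.92)
scene 371 (array([364.2, 472.8]), array([70.9, 59.4]), 0.2)
```

Emit:
{"fn": "drive_tool", "kwargs": {"slide": [[0.3, 0, 0], [0.3, 0, 0], [0, -0.3, -2], [0, 0, -3], [0, 0, -3], [0, 0, -2], [0, 0, 0], [0, 0, 0]], "twist": [[-0.09, -0.016, -0.01], [-0.09, -0.017, 0], [0, 0, 0], [0, 0, 0], [0, 0, 0], [0, 0, 0], [0, 0, 0], [0, 0, 0]]}}

```text
t: 17.1
tcp_pos: [0.3637, 0.4684, 0.1691]
eef_rot: [-0.013, -2.214, 2.218]
contact_force: [-0.8, 0.5, 0.6]
grip_width: 0.0941
```

```bash
python3 st.py
```

```text
17.1 [0.3637 0.4684 0.1691] [ 7.940e-01  3.250e-01  1.525e+00 -2.000e-03  1.292e+00  2.377e+00] 0.0940862153937579 [-0.8  0.5  0.6] [-0.03 -0.03 -0.01]
[[-1.     0.001 -0.011]
 [ 0.011 -0.002 -1.   ]
 [-0.001 -1.     0.002]]
```

Emit:
{"fn": "drive_tool", "kwargs": {"slide": [[-0.2, 0.4, -1], [0, 0, -2], [0, 0, -2], [0, 0, -1], [0, 0, -0.5], [0, 0, 0]], "twist": [[0, 0, 0.011], [0, 0, 0], [0, 0, 0], [0, 0, 0], [0, 0, 0], [0, 0, 0]]}}

```text
t: 17.6
tcp_pos: [0.3621, 0.4747, 0.1048]
eef_rot: [0.001, 2.219, -2.219]
contact_force: [-0.2, -1.0, 0.1]
grip_width: 0.094
```

Emit:
{"fn": "drive_tool", "kwargs": {"slide": [[0, 0, 0], [0, 0, 0], [0, 0, 0], [0, 0, 0], [0, 0, 0], [0, 0, 0], [0, 0, 0], [0, 0, 0]], "twist": [[0, 0, 0], [0, 0, 0], [0, 0, 0], [0, 0, 0], [0, 0, 0], [0, 0, 0], [0, 0, 0], [0, 0, 0]], "jaw": 0}}

```text
t: 18.27
tcp_pos: [0.3623, 0.4747, 0.1053]
eef_rot: [0.002, 2.219, -2.218]
contact_force: [-1.1, -1.0, 2.1]
grip_width: 0.0558
```

Emit:
{"fn": "drive_tool", "kwargs": {"slide": [[0, 0, 0], [0, 0, 0], [0, 0, 0], [0, 0, 0]], "twist": [[0, 0, 0], [0, 0, 0], [0, 0, 0], [0, 0, 0]]}}

```text
t: 18.6
tcp_pos: [0.3623, 0.4747, 0.1053]
eef_rot: [0.002, 2.219, -2.218]
contact_force: [-0.1, -0.7, 3.6]
grip_width: 0.056
```

```bash
python3 st.py
```

```text
18.6 [0.3623 0.4747 0.1053] [ 0.804  0.377  1.612 -0.003  1.149  2.374] 0.05597751781971869 [-0.1 -0.7  3.6] [-0.19  0.05  0.04]
[[-1.     0.004  0.002]
 [-0.002  0.    -1.   ]
 [-0.004 -1.    -0.   ]]
```

```bash
python3 - <<'E'
from h import *
for n in("top","scene"):
    d=np.load(f"{n}0.npy"); P=cloud(n,d,1); X,Y,Z=P[...,0],P[...,1],P[...,2]
    m=(Z>.175)&(Z<.21)&(X>.58)&(X<.73)&(Y>-.26)&(Y<.11)
    uv=np.argwhere(m)[:,::-1]; Q=onz(n,uv,.19)
    # per column middle
    c=[]; 
    for u in np.unique(uv[:,0]):
        v=uv[uv[:,0]==u,1]; q=onz(n,[[u,v.mean()]],.19)[0]
        if -.21<q[1]<.06: c.append([q[0],q[1],len(v)])
    c=np.array(c); k=np.polyfit(c[:,1],c[:,0],1); r=c[:,0]-np.polyval(k,c[:,1]); print(n,"x at y=-.077",np.polyval(k,-.077),"slope",k[0],"std",r.std(),np.median(c[:,2]))
    m2=(Z>.188)&(Z<.215)&(X>.58)&(X<.73)&(Y>-.3)&(Y<.15); Q=onz(n,np.argwhere(m2)[:,::-1],.198); s=Q[:,1]; print("y ends",np.percentile(s,[0,.5,99.5,100]).round(4), s.min()/2+s.max()/2)
    m=(Z>.058)&(Z<.076)&(X>.36)&(X<.85)&(Y>-.3)&(Y<.15)
    k,l,st,_=cv2.connectedComponentsWithStats(m.astype(np.uint8),connectivity=8); Q=onz(n,np.argwhere(m)[:,::-1],.07); print("station",fit(Q),Q.min(0),Q.max(0))
E
```

```text
top x at y=-.077 0.650235260191992 slope 0.05254953966476375 std 0.0004498149009491991 6.0
y ends [-0.2573 -0.2548  0.0958  0.0961] -0.08061241209027632
station (array([603.7, -97.3]), array([397. , 361.8]), 86.97) [ 0.41729139 -0.29844453  0.07      ] [0.7941675  0.10798513 0.07      ]
scene x at y=-.077 0.6519837078831322 slope 0.054027785216844586 std 0.0003605968939908706 7.0
y ends [-0.2587 -0.2566  0.093   0.0953] -0.08171779208469124
station (array([605.9, -97.1]), array([394.2, 367.3]), 86.9) [ 0.41961165 -0.29779055  0.07      ] [0.79945275 0.10842398 0.07      ]
```

Emit:
{"fn": "drive_tool", "kwargs": {"slide": [[0, 0, 0.5], [0, 0, 2], [0, 0, 3], [0, 0, 4], [0, 0, 4], [0, 0, 4], [0, 0, 3], [0, 0, 0]], "twist": [[0, 0, 0], [0, 0, 0], [0, 0, 0], [0, 0, 0], [0, 0, 0], [0, 0, 0], [0, 0, 0], [0, 0, 0]]}}

```text
t: 19.27
tcp_pos: [0.3643, 0.4772, 0.3173]
eef_rot: [0.012, 2.225, -2.203]
contact_force: [0.8, 0.0, -1.3]
grip_width: 0.0557
```

Emit:
{"fn": "drive_tool", "kwargs": {"slide": [[0, -1, 2], [0.5, -2, 2], [1, -2.5, 0.5], [1, -2.5, 0], [1.3, -2.5, 0], [1.3, -2.5, 0], [1.3, -2.5, 0], [1.3, -2.5, 0]], "twist": [[0, 0, 0], [0, 0, 0], [0, 0, 0], [0, 0, 0], [0, 0, 0], [0, 0, -0.02], [0, 0, -0.02], [0, 0, -0.013]]}}

```text
t: 19.93
tcp_pos: [0.439, 0.2935, 0.3534]
eef_rot: [-0.058, -2.195, 2.197]
contact_force: [0.9, 0.4, -2.0]
grip_width: 0.0555
```

Emit:
{"fn": "drive_tool", "kwargs": {"slide": [[1.3, -2.5, 0], [1.3, -2.5, 0], [1.3, -2.5, 0], [1.3, -2.5, 0], [1.3, -2.5, 0], [1.3, -2.5, 0], [1.3, -2.5, 0], [1.3, -2.5, 0]], "twist": [[0, 0, 0], [0, 0, 0], [0, 0, 0], [0, 0, 0], [0, 0, 0], [0, 0, 0], [0, 0, 0], [0, 0, 0]]}}

```text
t: 20.6
tcp_pos: [0.5431, 0.0936, 0.3533]
eef_rot: [-0.057, -2.196, 2.196]
contact_force: [0.6, 0.5, -2.1]
grip_width: 0.0554
```

Emit:
{"fn": "drive_tool", "kwargs": {"slide": [[1.3, -2.5, 0], [1.3, -2.5, 0], [1.3, -2.5, 0], [1.3, -2.5, 0], [1.3, -2.5, 0], [1, -2, 0], [0, 0, 0], [0, 0, 0]], "twist": [[0, 0, 0], [0, 0, 0], [0, 0, 0], [0, 0, 0], [0, 0, 0], [0, 0, 0], [0, 0, 0], [0, 0, 0]]}}

```text
t: 21.27
tcp_pos: [0.6181, -0.051, 0.3526]
eef_rot: [-0.058, -2.196, 2.193]
contact_force: [-0.2, 0.4, -2.0]
grip_width: 0.0558
```

```bash
python3 st.py
```

```text
21.27 [ 0.6181 -0.051   0.3526] [-1.950e-01  3.080e-01  1.106e+00  1.000e-03  1.728e+00  1.429e+00] 0.05583690384068806 [-0.2  0.4 -2. ] [0.08 0.04 0.07]
[[-0.999 -0.    -0.053]
 [ 0.053  0.001 -0.999]
 [ 0.    -1.    -0.001]]
```

Emit:
{"fn": "drive_tool", "kwargs": {"slide": [[1.7, -1.4, 0], [1.6, -1.5, 0], [0, 0, 0], [0, 0, -2], [0, 0, -3], [0, 0, -3], [0, 0, -2], [0, 0, 0]], "twist": [[0, 0, 0], [0, 0, 0], [0, 0, 0], [0, 0, 0], [0, 0, 0], [0, 0, 0], [0, 0, 0], [0, 0, 0]]}}

```text
t: 21.93
tcp_pos: [0.6472, -0.0767, 0.2493]
eef_rot: [-0.046, -2.196, 2.189]
contact_force: [-1.3, 0.2, -2.6]
grip_width: 0.0554
```

```bash
python3 st.py; python3 - <<'E'
from h import *
a=camera("top")[0];b=camera("scene")[0]
cv2.imwrite("pics/t6.png",np.hstack([cv2.resize(a[100:280,220:400],(400,400)),cv2.resize(b[170:350,165:345],(400,400))]))
E
```

```text
21.93 [ 0.6472 -0.0767  0.2493] [-0.226  0.38   1.242  0.002  1.528  1.395] 0.055441516743453996 [-1.3  0.2 -2.6] [ 0.09  0.06 -0.03]
[[-0.999 -0.008 -0.05 ]
 [ 0.05   0.004 -0.999]
 [ 0.008 -1.    -0.003]]
```

View pics/t6.png

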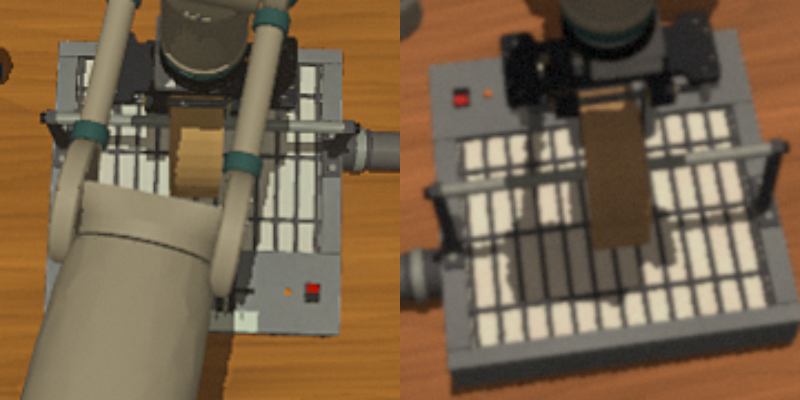

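Both views show the arch over the bar, straddling it about mid-length. Lower slowly.

Emit:
{"fn": "drive_tool", "kwargs": {"slide": [[0.4, -0.3, -0.5], [0, 0, -1], [0, 0, -1], [0, 0, -0.7], [0, 0, -0.4], [0, 0, 0], [0, 0, 0]], "twist": [[0, 0, 0], [0, 0, 0], [0, 0, 0], [0, 0, 0], [0, 0, 0], [0, 0, 0], [0, 0, 0]]}}

```text
t: 22.62
tcp_pos: [0.6551, -0.0822, 0.2187]
eef_rot: [-0.06, -2.197, 2.197]
contact_force: [-0.1, -0.1, -1.9]
grip_width: 0.0559
```

```bash
python3 st.py
```

```text
22.62 [ 0.6551 -0.0822  0.2187] [-2.310e-01  3.980e-01  1.288e+00  1.000e-03  1.453e+00  1.391e+00] 0.05594769978255486 [-0.1 -0.1 -1.9] [-0.01  0.05  0.02]
[[-0.999  0.003 -0.051]
 [ 0.051  0.    -0.999]
 [-0.003 -1.    -0.   ]]
```

Emit:
{"fn": "drive_tool", "kwargs": {"slide": [[-0.3, 0.1, -0.4], [0, 0, -0.4], [0, 0, -0.3], [0, 0, -0.15], [0, 0, 0], [0, 0, 0]], "twist": [[0, 0, 0], [0, 0, 0], [0, 0, 0], [0, 0, 0], [0, 0, 0], [0, 0, 0]]}}

```text
t: 23.12
tcp_pos: [0.6522, -0.0812, 0.2065]
eef_rot: [-0.06, -2.197, 2.197]
contact_force: [-1.4, -0.7, -1.3]
grip_width: 0.0558
```

Emit:
{"fn": "drive_tool", "kwargs": {"slide": [[0, 0, -0.1], [0, 0, -0.1], [0, 0, 0], [0, 0, 0]], "twist": [[0, 0, 0], [0, 0, 0], [0, 0, 0], [0, 0, 0]]}}

```text
t: 23.45
tcp_pos: [0.6522, -0.0812, 0.2045]
eef_rot: [-0.06, -2.198, 2.197]
contact_force: [0.1, 0.2, -1.8]
grip_width: 0.0557
```

Emit:
{"fn": "drive_tool", "kwargs": {"slide": [[0, 0, -0.1], [0, 0, -0.05], [0, 0, 0]], "twist": [[0, 0, 0], [0, 0, 0], [0, 0, 0]]}}

```text
t: 23.7
tcp_pos: [0.6521, -0.0812, 0.2028]
eef_rot: [-0.06, -2.197, 2.197]
contact_force: [-0.3, -0.2, -2.9]
grip_width: 0.056
```

Emit:
{"fn": "drive_tool", "kwargs": {"slide": [[0, 0, -0.1], [0, 0, 0], [0, 0, 0]], "twist": [[0, 0, 0], [0, 0, 0], [0, 0, 0]]}}

```text
t: 23.95
tcp_pos: [0.6523, -0.0812, 0.2021]
eef_rot: [-0.06, -2.198, 2.198]
contact_force: [-0.0, 0.1, -1.2]
grip_width: 0.0557
```

Emit:
{"fn": "drive_tool", "kwargs": {"slide": [[0, 0, -0.1], [0, 0, 0], [0, 0, 0]], "twist": [[0, 0, 0], [0, 0, 0], [0, 0, 0]]}}

```text
t: 24.2
tcp_pos: [0.6523, -0.0812, 0.202]
eef_rot: [-0.061, -2.198, 2.198]
contact_force: [-0.2, -0.8, 4.5]
grip_width: 0.0553
```

Emit:
{"fn": "drive_tool", "kwargs": {"slide": [[0, 0, -0.05], [0, 0, 0], [0, 0, 0]], "twist": [[0, 0, 0], [0, 0, 0], [0, 0, 0]]}}

```text
t: 24.45
tcp_pos: [0.6524, -0.0812, 0.202]
eef_rot: [-0.062, -2.198, 2.198]
contact_force: [-1.4, -0.7, 7.6]
grip_width: 0.0559
```

Emit:
{"fn": "drive_tool", "kwargs": {"slide": [[0, 0, 0.08], [0, 0, 0], [0, 0, 0], [0, 0, 0], [0, 0, 0], [0, 0, 0], [0, 0, 0], [0, 0, 0]], "twist": [[0, 0, 0], [0, 0, 0], [0, 0, 0], [0, 0, 0], [0, 0, 0], [0, 0, 0], [0, 0, 0], [0, 0, 0]], "jaw": 0.9}}

```text
t: 25.12
tcp_pos: [0.6522, -0.0812, 0.2012]
eef_rot: [-0.06, -2.197, 2.197]
contact_force: [0.5, 0.0, -0.4]
grip_width: 0.0849
```

Emit:
{"fn": "drive_tool", "kwargs": {"slide": [[0, 0, 0.5], [0, 0, 1], [0, 0, 2], [0, 0, 3], [0, 0, 3], [-2, 0, 3], [-3, 0, 1], [-3, 0, 0]], "twist": [[0, 0, 0], [0, 0, 0], [0, 0, 0], [0, 0, 0], [0, 0, 0], [0, 0, 0], [0, 0, 0], [0, 0, 0]]}}

```text
t: 25.78
tcp_pos: [0.5735, -0.0817, 0.3408]
eef_rot: [-0.069, -2.199, 2.204]
contact_force: [0.4, -0.5, 0.5]
grip_width: 0.0842
```

Emit:
{"fn": "drive_tool", "kwargs": {"slide": [[-3, 0, 0], [-3, 0, 0], [-3, 0, 0], [-3, 0, 0], [-3, 0, 0], [0, 0, 0]], "twist": [[0, 0, 0], [0, 0, 0], [0, 0, 0], [0, 0, 0], [0, 0, 0], [0, 0, 0]]}}

```text
t: 26.28
tcp_pos: [0.4173, -0.0805, 0.3384]
eef_rot: [-0.061, -2.196, 2.198]
contact_force: [-0.4, 1.0, 0.7]
grip_width: 0.0847
```

```bash
python3 st.py; python3 - <<'E'
from h import *
a=camera("top")[0];b,d=camera("scene")
cv2.imwrite("pics/t7.png",np.hstack([cv2.resize(a[100:280,220:400],(400,400)),cv2.resize(b[170:350,165:345],(400,400))]))
P=cloud("scene",d,1); X,Y,Z=P[...,0],P[...,1],P[...,2]
m=(Z>.205)&(Z<.225)&(X>.6)&(X<.72)&(Y>-.15)&(Y<.0); print(m.sum(),fit(P[m]),Z[m].max())
E
```

```text
26.28 [ 0.4173 -0.0805  0.3384] [-0.355 -0.01   1.527  0.     1.621  1.268] 0.08474033219192847 [-0.4  1.   0.7] [0.03 0.04 0.  ]
[[-0.999  0.004 -0.052]
 [ 0.052 -0.001 -0.999]
 [-0.004 -1.     0.001]]
838 (array([654.9, -81.5]), array([56.1, 84.1]), 87.42) 0.22147113588549727
```

View pics/t7.png

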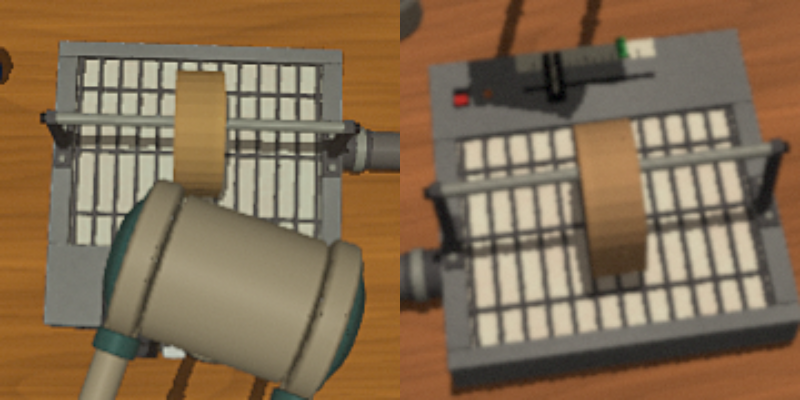

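Arch hangs upright, square, about mid-bar. Now the slider: straddle the grip.

Emit:
{"fn": "drive_tool", "kwargs": {"slide": [[2, -1, -2], [2, -1, -3.5], [1.6, -1, -3.5], [0, 0, -3.5], [0, 0, -3.5], [0, 0, -2], [0, 0, 0], [0, 0, 0]], "twist": [[0, 0, 0], [0, 0, 0], [0, 0, 0], [0, 0, 0], [0, 0, 0], [0, 0, 0], [0, 0, 0], [0, 0, 0]]}}

```text
t: 27.05
tcp_pos: [0.479, -0.1113, 0.1557]
eef_rot: [-0.058, -2.198, 2.196]
contact_force: [0.4, -0.8, 0.5]
grip_width: 0.0846
```

```bash
python3 st.py; python3 - <<'E'
from h import *
for n in("top","scene"):
    p,d=camera(n); P=cloud(n,d,1); X,Y,Z=P[...,0],P[...,1],P[...,2]
    cv2.imwrite(f"pics/{n}_8.png",p)
    m=(Z>.093)&(Z<.108)&(X>.42)&(X<.53)&(Y>-.16)&(Y<-.06); print(n,m.sum(),fit(P[m]) if m.any() else 0)
a=cv2.imread("pics/scene_8.png")
cv2.imwrite("pics/t8.png",cv2.resize(a[150:250,160:300],(700,500)))
E
```

```text
27.05 [ 0.479  -0.1113  0.1557] [-0.371  0.185  1.759  0.002  1.196  1.25 ] 0.08463356950041676 [ 0.4 -0.8  0.5] [-0.03 -0.02  0.04]
[[-0.999  0.002 -0.051]
 [ 0.051  0.001 -0.999]
 [-0.002 -1.    -0.001]]
top 57 (array([ 453.8, -110.4]), array([18.9, 18.4]), 88.25)
scene 180 (array([ 476.4, -111.4]), array([21.6, 62. ]), 87.32)
```

View pics/t8.png

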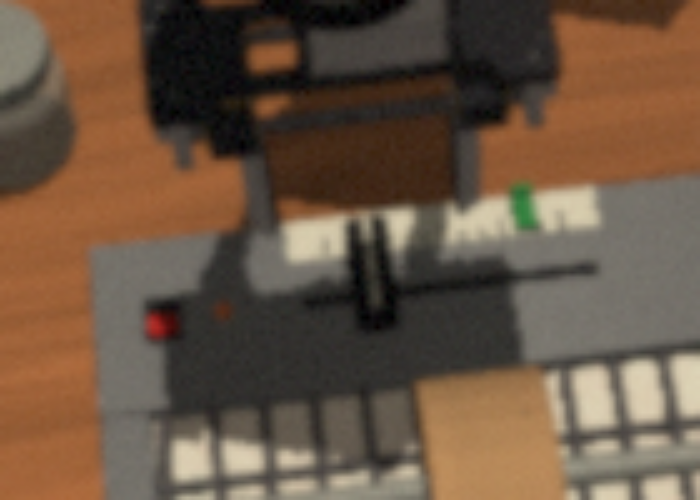

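Emit:
{"fn": "drive_tool", "kwargs": {"slide": [[-0.4, 0, -2], [0, 0, -2.5], [0, 0, -2], [0, 0, -0.9], [0, 0, 0], [0, 0, 0]], "twist": [[0, 0, 0], [0, 0, 0], [0, 0, 0], [0, 0, 0], [0, 0, 0], [0, 0, 0]]}}

```text
t: 27.65
tcp_pos: [0.4755, -0.1116, 0.0836]
eef_rot: [-0.063, -2.198, 2.199]
contact_force: [-0.1, -0.4, 0.7]
grip_width: 0.0846
```

Emit:
{"fn": "drive_tool", "kwargs": {"slide": [[0, 0, 0], [0, 0, 0], [0, 0, 0], [0, 0, 0], [0, 0, 0], [0, 0, 0], [0, 0, 0], [0, 0, 0]], "twist": [[0, 0, 0], [0, 0, 0], [0, 0, 0], [0, 0, 0], [0, 0, 0], [0, 0, 0], [0, 0, 0], [0, 0, 0]], "jaw": 0}}

```text
t: 28.32
tcp_pos: [0.4742, -0.1112, 0.0823]
eef_rot: [-0.06, -2.197, 2.197]
contact_force: [0.5, 0.6, 0.9]
grip_width: 0.0346
```

Emit:
{"fn": "drive_tool", "kwargs": {"slide": [[0, 0, 0], [0, 0, 0], [0, 0, 0], [0, 0, 0], [0, 0, 0], [0, 0, 0]], "twist": [[0, 0, 0], [0, 0, 0], [0, 0, 0], [0, 0, 0], [0, 0, 0], [0, 0, 0]]}}

```text
t: 28.82
tcp_pos: [0.4742, -0.1113, 0.0823]
eef_rot: [-0.06, -2.197, 2.197]
contact_force: [-0.1, -0.4, -0.2]
grip_width: 0.022
```

Emit:
{"fn": "drive_tool", "kwargs": {"slide": [[0.03, 0.5, 0], [0.06, 1.2, 0], [0.08, 1.4, 0], [0.08, 1.5, 0], [0.08, 1.5, 0], [0.06, 1.2, 0], [0.03, 0.5, 0], [0.01, 0.3, 0]], "twist": [[0, 0, 0], [0, 0, 0], [0, 0, 0], [0, 0, 0], [0, 0, 0], [0, 0, 0], [0, 0, 0], [0, 0, 0]]}}

```text
t: 29.48
tcp_pos: [0.4786, -0.0293, 0.0823]
eef_rot: [-0.059, -2.198, 2.198]
contact_force: [1.2, -2.6, -1.9]
grip_width: 0.0219
```

Emit:
{"fn": "drive_tool", "kwargs": {"slide": [[0, 0, 0], [0, 0, 0], [0, 0, 0]], "twist": [[0, 0, 0], [0, 0, 0], [0, 0, 0]]}}

```text
t: 29.73
tcp_pos: [0.4786, -0.0294, 0.0823]
eef_rot: [-0.061, -2.199, 2.195]
contact_force: [1.1, 1.4, -1.0]
grip_width: 0.0214
```

Emit:
{"fn": "drive_tool", "kwargs": {"slide": [[0, 0, 0], [0, 0, 0], [0, 0, 0], [0, 0, 0], [0, 0, 0], [0, 0, 0], [0, 0, 0]], "twist": [[0, 0, 0], [0, 0, 0], [0, 0, 0], [0, 0, 0], [0, 0, 0], [0, 0, 0], [0, 0, 0]], "jaw": 0.6}}

```text
t: 30.32
tcp_pos: [0.4785, -0.0303, 0.0824]
eef_rot: [-0.06, -2.197, 2.197]
contact_force: [-0.0, -0.2, -1.2]
grip_width: 0.0564
```

Emit:
{"fn": "drive_tool", "kwargs": {"slide": [[0, 0, 1], [0, 0, 2.5], [0, 0, 3.5], [0, 0, 3.5], [-2, -2, 3.5], [-2, -3, 3], [-2, -4, 2], [-2, -4, 0]], "twist": [[0, 0, 0], [0, 0, 0], [0, 0, 0], [0, 0, 0], [0, 0, 0], [0, 0, 0], [0, 0, 0], [0, 0, 0]]}}

```text
t: 30.98
tcp_pos: [0.4081, -0.1481, 0.2677]
eef_rot: [-0.066, -2.199, 2.207]
contact_force: [1.3, -0.8, 0.8]
grip_width: 0.0567
```

Emit:
{"fn": "drive_tool", "kwargs": {"slide": [[-2, -4, 0], [-2, -4, 0], [-2, -4, 0], [0, -4, 0], [0, -3, 0], [0, -2, 0], [0, 0, 0], [0, 0, 0]], "twist": [[0, 0, 0], [0, 0, 0], [0, 0, 0], [0, 0, 0], [0, 0, 0], [0, 0, 0], [0, 0, 0], [0, 0, 0]]}}

```text
t: 31.65
tcp_pos: [0.3503, -0.3489, 0.2628]
eef_rot: [-0.061, -2.198, 2.194]
contact_force: [-0.2, -0.5, 1.0]
grip_width: 0.0566
```

```bash
python3 st.py; cat > chk.py <<'E'
from h import *
ims=[]; ey=np.array([.053,.9986])
for n in("top","scene"):
    p,d=camera(n); P=cloud(n,d,1); X,Y,Z=P[...,0],P[...,1],P[...,2]; hsv=cv2.cvtColor(p,cv2.COLOR_BGR2HSV)
    m=(Z>.088)&(Z<.12)&(X>.38)&(X<.52)&(Y>-.12)&(Y<.06); Q=onz(n,np.argwhere(m)[:,::-1],.102)
    t=(hsv[...,0]>45)&(hsv[...,0]<85)&(hsv[...,1]>110)&(X>.38)&(X<.5)&(Y>-.1)&(Y<.06); T=onz(n,np.argwhere(t)[:,::-1],.075)
    w=(hsv[...,2]>100)&(hsv[...,1]<90)&cv2.erode(m.astype(np.uint8),np.ones((1,3))).astype(bool); Wl=onz(n,np.argwhere(w)[:,::-1],.102)
    f=lambda q:np.round(q[:,:2]@ey*1000,1)
    mid=lambda q:(np.percentile(f(q),3)+np.percentile(f(q),97))/2
    print(n,len(Q),len(T),len(Wl),"grip",fit(Q)[0],fit(Q)[1],"s",mid(Q),"tab s",mid(T),f(T).mean(),"line s",f(Wl).mean() if len(Wl) else 0)
    a=(Z>.2)&(Z<.23)&(X>.58)&(X<.73)&(Y>-.16)&(Y<0); print("arch",fit(P[a]))
    c=proj(n,[[.46,-.03,.09]])[0].astype(int); ims.append(cv2.resize(p[c[1]-28:c[1]+28,c[0]-40:c[0]+40],(400,280),interpolation=cv2.INTER_CUBIC))
cv2.imwrite("pics/chk.png",np.hstack(ims))
E
python3 chk.py
```

```text
31.65 [ 0.3503 -0.3489  0.2628] [-0.927  0.124  1.562  0.003  1.455  0.696] 0.05664014004796271 [-0.2 -0.5  1. ] [0.06 0.04 0.07]
[[-0.999  0.003 -0.053]
 [ 0.053  0.002 -0.999]
 [-0.003 -1.    -0.002]]
top 176 31 46 grip [476.3 -29.4] [21.2 56.3] s -4.1 tab s -2.625000000000001 -2.9741935483870967 line s -2.9717391304347824
arch (array([645.6, -75.9]), array([102.9, 113.9]), 36.35)
scene 189 3 37 grip [484.  -30.5] [22.7 61.4] s -4.782000000000002 tab s -5.552 -5.333333333333333 line s -4.675675675675676
arch (array([655.3, -72.8]), array([73.5, 96.3]), 87.27)
```

View pics/chk.png

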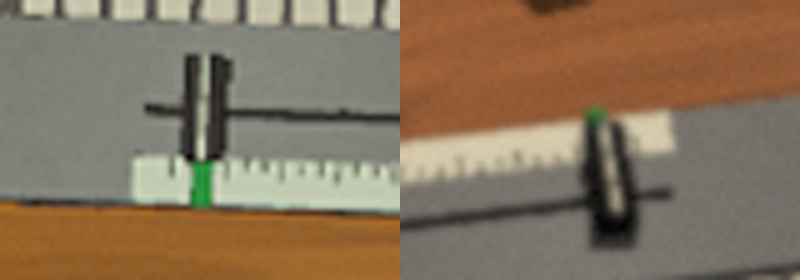

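Line and tab agree within about 1 mm in both views (top crop: line at col 203, tab at col 202). One last full look.

```bash
python3 - <<'E'
from h import *
p,d=camera("scene"); cv2.imwrite("pics/final.png",p); P=cloud("scene",d,1); X,Y,Z=P[...,0],P[...,1],P[...,2]; hsv=cv2.cvtColor(p,cv2.COLOR_BGR2HSV)
m=(Z>.207)&(Z<.23)&(X>.6)&(X<.71)&(Y>-.14)&(Y<-.02); print(fit(P[m]))
E
```

```text
(array([655.1, -81.6]), array([56. , 78.1]), 87.21)
```

View pics/final.png

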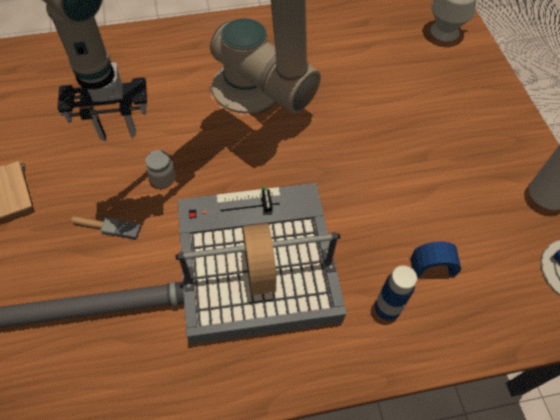

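The arch is on the bar (260,258), the slider is beside the tab (267,200), and the bystanders are at the same pixel positions as in the first picture.

```bash
python3 -c "from workcell import hand_in; print(hand_in())"
```

```text
the job is handed in; nothing more can be done
None
```

The plain arch hangs over the bar, the fan slider is set to the green tab, and the job is handed in at about 32 s. I stood the arch up on the bench, regripped it by the crown from above and lowered it onto the bar. It touched down at about 8 N. Then I gripped the slider and moved it 82 mm.

Last checks:
- **Arch:** it hangs within about 2 mm of mid-bar along its length. Its depth axis measures 87.2° against about 86.95° for the bar, so it is square to within 0.3°.
- **Slider:** the white line and the tab agree to about 1 mm, but the readings differ a little. The top view gives 0 mm by the white line and −1.5 mm by the grip's outline. The scene view gives +0.7 mm, with the tab mostly hidden behind the grip.
- **Other things:** the blue arch, spray can, jar and brush look unmoved in the last scene picture.

Two things did not go cleanly. My first grasp lifted before the fingers had closed, which left the arch where it was, and I repeated it. An automatic arch measurement in the slider check picked up other surfaces and was wrong, so I redid it with a tighter mask.

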